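# Turn the cart wheel until its valve points up

## Robot

A 7-joint arm with a two-finger parallel gripper is mounted at the origin on the work surface. World frame = base frame: x ahead of the robot, y to its left, z up, the work surface at z = 0. Lengths are in m, angles in degrees, forces in N, time in s.
With the tool pointing down it reaches from about 0.425 to 0.875 m from the base axis. Payload 8.4 kg.
Tool frame: the origin (TCP) lies midway between the tips of the shut fingers; the grasp point (between the pads) lies 19 mm behind it (grasp_offset is the z of the grasp point in the tool frame, in m); z points along the fingers, y is the direction in which the jaws open and shut (so a half turn about z gives the same grasp; the last joint's range is limited). The gripper opens to 87 mm and grips with 3 to 60 N. Pads are 19 mm wide; open, the fingers measure 117 mm over their backs; the gripper's body (75 mm by 190 mm) begins 51 mm behind the grasp point.
Start: joints at [-81.944, 19.091, 2.286, 83.961, -0.768, 76.965, -3.352], TCP at [0.154, 0.631, 0.223] pointing down, gripper open.
Joint ranges: [-147.57, 147.57], [-21.85, 119.76], [-74.77, 79.35], [14.55, 137.4], [-85.83, 265.84], [4.83, 119.75], [-152.11, 152.11]. Speed limits (degrees/s): [127.2, 127.2, 159.86, 159.86, 180, 180, 180].

## Interface

Orientations are given as a 3x3 rotation matrix whose columns are the frame's x, y, z axes.
In Python, from station import * gives the robot as it stands. The module is installed in compiled form; this text tells all that it offers.
- The arm moves only by the tool step_arm, never from a script. Its argument "deltas" is text: rows parted by semicolons, each of 7 numbers parted by spaces: the shift along the tool's x, y, z in cm, then the turn, a rotation vector about the tool's x, y, z in rad, then the closure, from 0 (fully open) to 1 (shut). In form: x y z rx ry rz gripper; .... A call has exactly 8 rows; each row is the pose to reach, as a shift and turn from the pose commanded when the call began, along the tool's axes at that moment; what a row does not reach only later rows make up. A row lasts 1/10 s, in which the tool goes at most 50 mm and 8.59 degrees, less where a joint would pass 70% of its speed; a pose out of reach is approached as far as the arm can. A call with a gripper value outside its range is refused whole. The fingers move at their own pace and stop on an object; the grip force is fixed at half the most. Time passes only in rows, so rows that repeat a pose let the fingers close, or fill a call up. It gives the time, the measured TCP pose, the force and the opening at its end, in the units of the state.
- observe(): the state, without advancing time (a new reading comes with each control period).
- read_camera(name): name is "side" or "top" or "wrist"; returns (picture, depth): 400x640x3 uint8, red, green, blue; 400x640 float32, m along the optical axis (not along the pixel's ray), 0 where there is no reading.
- calibration(name): a dict with "intrinsics" (3x3 intrinsics, pixels), "world_from_camera" (4x4, takes a point from camera to world coordinates). Camera axes: x right, y down, z forward; pixel columns grow to the right and rows downward; lengths in m; the calibration is good to about 2 mm. A picture is of the moment at which its call begins: read the wrist's pose just before it. calibration takes no time and is no camera call; for the wrist camera it gives the pose at the moment of the call.
- finish_job(): hands the job in, once; it reports no verdict.
Trained networks look in the newest picture that a camera, given by its name, has taken for a name from the list of things; names that differ only in an ending like _2 or _b are one class to them, and where a whole thing is asked for, a point or a joint stands for the part that bears it (a point fixed in the world has none). Each returns a list of dicts, best first, with "score" (0 to 1); they miss things now and then, are a little off and sometimes report something else, mostly with a low value. They report only what shows in the picture. A call takes as long as a camera call.
- spot_in(label, camera): "extent" ([centre column, centre row, width, height] in pixels, round what is visible of it).
The state is a dict: "time_s": time; "q": joint angles; "qvel": joint speeds; "joint_efforts": joint torques, N m; "position": TCP position; "eef_rot": TCP orientation; "wrist_force": force on the tool from outside, world axes, zero at the start; "wrist_torque": the same for the moment, N m; "grip_width": finger opening in m.
Only numpy, scipy, OpenCV 4.12 (cv2) and the standard library are available. Lean on these libraries where they do the work, as an engineer would, in place of code of your own. Each camera call takes 0.05 s, during which the arm holds its last target. There are 200 camera calls.

## Task

With the fingertips, gently push the yellow spokes of the wheel on the leaning pegboard, one spoke after another, to turn the wheel until its red-capped valve is at the lowest point of the rim and the stem points straight up the slope to the hub. Do not push on the valve itself, do not grip, lift or shift anything, and leave the wheel standing still there with your fingers clear.

Things in the scene. Friction and masses are not known exactly. Their poses are not given: they have to be found in the camera images.
- rack: Fixed: upturned orange crate (300 x 400 mm, 240 mm high) with a brown pegboard leaning on it at 40 degrees above level. Origin on the table straight below the wheel's hub; z up; x is the level direction in which the board rises (uphill), so its face looks to -x and up; y runs level across. The crate stands at x = 176 to 476 mm. A key ring and a blue clothes peg hang at the upper corners.
- hub (a point): Centre of the wheel, on its axle in its mid-plane, 162 mm above the table. The axle is square to the board: it points up and 40 degrees off vertical, towards the rack's -x side. Wheel: black tyre 300 mm outside diameter, 34 mm thick; aluminium rim of inner radius 105 mm; hub radius 22 mm, 44 mm long; five yellow spokes 72 degrees apart.
- wheel (a joint): Wheel angle in rad, counter-clockwise positive looking at the face of the board. 0 (or a whole turn, 6.283) means that the valve is at the lowest point of the rim and its stem points straight uphill. It turns both ways for more than a turn, with a steady drag of about 0.12 N m, and stays where it is left.
- valve_mid (a point): Point on the valve stem 100 mm from the axle; the stem (9 mm thick) sticks out of the rim towards the hub, ending in a red cap 77 mm from the axle. It lies midway between spokes 2 and 3.
- mark (a point): Fixed point 100 mm straight downhill from the hub, in the wheel's mid-plane: where valve_mid is when the stem points straight up.
- tin: Loose round aluminium tin with a pressed lid, 84 mm across, 52 mm high; origin under its centre.
- tumbler: Loose green glass tumbler, 72 mm across, 100 mm high; origin under its centre.
- torch: Loose white plastic torch standing on its head, 54 mm across at the foot, 125 mm high; origin under its centre.
- spanner: Loose steel spanner lying on top of the crate.
- patch_box: Loose flat green box 100 x 65 x 28 mm lying on top of the crate; origin under its centre.
- board (a point): Point on the pegboard's front face behind the hub, 40 mm behind the wheel's mid-plane. The panel is 420 x 420 mm, 12 mm thick, and reaches 230 mm uphill and 190 mm downhill of this point.
- bracket (a point): Outer face of the fixed steel bracket on the axle, 32 mm in front of the wheel's mid-plane; boss radius 24 mm. Three flat arms, 10 mm wide, run from it to 174 mm from the axle at 12 (uphill), 4 and 8 o'clock, 25 to 30 mm in front of the mid-plane, with legs (12 mm thick) down to the board 170 mm out. They do not turn; a finger among the spokes cannot pass them, so one push is not enough.
- spoke0 (a point): Point on the middle of yellow spoke 0, 70 mm from the axle. The spoke is 12 mm wide, 16 mm thick (8 mm either side of the mid-plane) and runs from the hub to 108 mm from the axle. At wheel angle 0 it points 0 degrees counter-clockwise from uphill, seen from the front. Turns with the wheel.
- spoke1 (a point): Point on the middle of yellow spoke 1, 70 mm from the axle. The spoke is 12 mm wide, 16 mm thick (8 mm either side of the mid-plane) and runs from the hub to 108 mm from the axle. At wheel angle 0 it points 72 degrees counter-clockwise from uphill, seen from the front. Turns with the wheel.
- spoke2 (a point): Point on the middle of yellow spoke 2, 70 mm from the axle. The spoke is 12 mm wide, 16 mm thick (8 mm either side of the mid-plane) and runs from the hub to 108 mm from the axle. At wheel angle 0 it points 144 degrees counter-clockwise from uphill, seen from the front. Turns with the wheel.
- spoke3 (a point): Point on the middle of yellow spoke 3, 70 mm from the axle. The spoke is 12 mm wide, 16 mm thick (8 mm either side of the mid-plane) and runs from the hub to 108 mm from the axle. At wheel angle 0 it points 216 degrees counter-clockwise from uphill, seen from the front. Turns with the wheel.
- spoke4 (a point): Point on the middle of yellow spoke 4, 70 mm from the axle. The spoke is 12 mm wide, 16 mm thick (8 mm either side of the mid-plane) and runs from the hub to 108 mm from the axle. At wheel angle 0 it points 288 degrees counter-clockwise from uphill, seen from the front. Turns with the wheel.

How it is judged (in metres and radians):
On the way:
1. a fingertip pushes a spoke ((contact force between the fingers and wheel_c0 above 0.5 N or contact force between the fingers and wheel_c1 above 0.5 N or contact force between the fingers and wheel_c2 above 0.5 N or contact force between the fingers and wheel_c3 above 0.5 N or contact force between the fingers and wheel_c4 above 0.5 N)), for 0.1 s.
At the end, for the whole second after the job is handed in: the valve is within 14 mm (8 degrees) of the lowest point of the rim, stem pointing uphill, and the wheel is at rest (distance between valve_mid and mark below 0.014 m and velocity of joint wheel between -0.05 and 0.05 rad/s); the robot touches nothing.
It fails at once if the fingers push on the valve (over 2 N) (contact force between the fingers and wheel_c5 above 2 N).
It fails at once if a spoke is forced or squeezed (over 35 N) (contact force between the fingers and wheel_c0 above 35 N or contact force between the fingers and wheel_c1 above 35 N or contact force between the fingers and wheel_c2 above 35 N or contact force between the fingers and wheel_c3 above 35 N or contact force between the fingers and wheel_c4 above 35 N).
It fails at once if a loose thing (tin, tumbler, torch, spanner, green box) is moved or lifted by more than 2 cm (distance of any of tin, tumbler, torch, spanner, patch_box from where it was at the start of the episode above 0.02 m).
It also fails if it takes over 64 s, if anything falls off the work surface, if the arm or the gripper's body presses on something with over 40 N, if the wrist force passes 120 N, or if a joint passes its speed limit or range.

## Working session

There is one attempt and no reset: what is moved stays moved. The work goes in short steps, Python scripts to look and compute and a tool call to move; the robot and the scene stay as the last step left them, time stands still between calls to the robot, and variables do not carry over. Pictures are saved under pics/ and viewed, about 8 in all and at most 12, crops included, and the job is handed in when it is done.

Besides the shell and the picture viewer there is one more tool, called after "Request:" as name(argument=value, ...) on one line, values as JSON. step_arm: Moves the arm, as the interface text tells. Its arguments: {"type":"object","properties":{"deltas":{"type":"string"}},"required":["deltas"]}

```bash
mkdir -p pics
cat > h.py <<'E'
from station import *
import numpy as np, cv2
def snap(n,f=None):
    p,d=read_camera(n)
    if f: cv2.imwrite('pics/'+f,p[:,:,::-1])
    return p,d
def world(n,u,v,z):
    c=calibration(n);K=c["intrinsics"];T=c["world_from_camera"]
    return T[:3,:3]@(np.linalg.inv(K)@np.array([u,v,1])*z)+T[:3,3]
E
python3 - <<'E'
from h import *
np.set_printoptions(precision=4,suppress=True)
ims=[]
for n in("side","top"):
    p,d=snap(n,n+'0.png'); ims.append(p); c=calibration(n); print(n,c["intrinsics"][0],c["world_from_camera"])
    np.save(n+'d.npy',d)
    for l in("hub","valve_mid","tin","tumbler","torch","rack"):
        r=spot_in(l,n)
        for o in r[:2]:
            u,v=map(int,o["extent"][:2]); print(n,l,round(o["score"],2),np.round(o["extent"]),world(n,u,v,d[v,u]))
s=observe(); print(s["position"],s["eef_rot"],s["time_s"],s["wrist_force"])
E
```

```text
side [371.7559   0.     320.4513] [[-0.8331 -0.3722  0.4092  0.192 ]
 [-0.553   0.5795 -0.5987  0.553 ]
 [-0.0143 -0.725  -0.6886  0.733 ]
 [ 0.      0.      0.      1.    ]]
side hub 0.56 [352. 200. 282. 258.] [0.4446 0.0709 0.2124]
side valve_mid 0.58 [296. 201. 116. 128.] [0.5633 0.1043 0.1718]
side tin 0.9 [210. 327.  40.  54.] [0.5766 0.3838 0.0482]
side tumbler 0.73 [167. 268.  43.  49.] [0.7716 0.3323 0.0353]
side torch 0.9 [265. 359.  27.  51.] [0.4297 0.3843 0.0914]
side rack 0.82 [353. 199. 285. 256.] [0.4455 0.0651 0.2102]
top [424.151    0.     317.3145] [[-0.0258 -0.9947  0.0996  0.4253]
 [-0.9996  0.0263  0.0038  0.0158]
 [-0.0064 -0.0995 -0.995   1.3704]
 [ 0.      0.      0.      1.    ]]
top hub 0.87 [361. 202. 231. 170.] [ 0.5092 -0.0903  0.2708]
top valve_mid 0.78 [293. 182.  77.  99.] [0.5738 0.0863 0.2115]
top tin 0.56 [205. 187.  32.  31.] [0.5898 0.3771 0.0452]
top tumbler 0.58 [212. 138.  31.  31.] [0.7536 0.3659 0.0021]
top torch 0.83 [204. 234.  28.  14.] [0.4416 0.3626 0.1089]
top rack 0.91 [359. 203. 228. 175.] [ 0.509  -0.0875  0.2738]
[0.1543 0.6314 0.2226] [[-0.9714  0.2375 -0.    ]
 [ 0.2375  0.9714 -0.    ]
 [ 0.     -0.0001 -1.    ]] 0.7 [-0.1956 -0.2847 -0.0565]
```

View pics/side0.png

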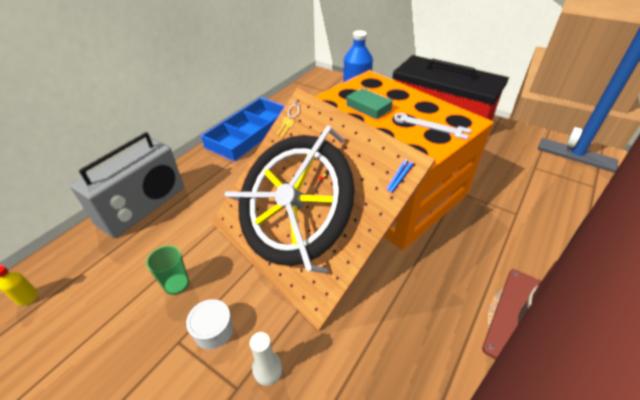

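View pics/top0.png

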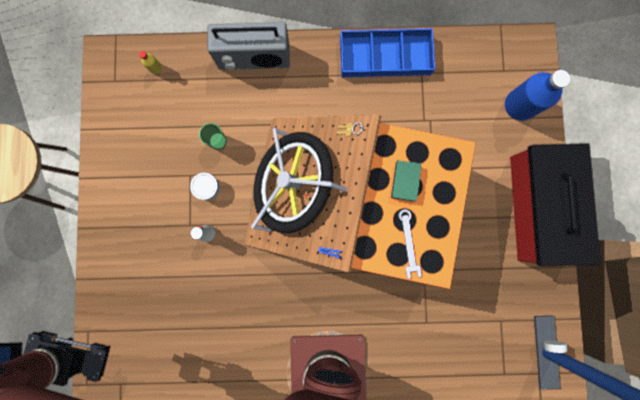

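The side view shows the wheel with its bracket boss near (286,195) and a red spot near (322,173). The top view shows uphill running roughly along world -y. I'll fit the board plane next and rectify the view.

```bash
cat > fit.py <<'E'
from h import *
np.set_printoptions(precision=4,suppress=True)
def cloud(n,p,d):
    c=calibration(n);K=c["intrinsics"];T=c["world_from_camera"]
    v,u=np.mgrid[0:400,0:640]; P=np.stack([(u-K[0,2])/K[0,0]*d,(v-K[1,2])/K[1,1]*d,d],-1)
    return P@T[:3,:3].T+T[:3,3]
if __name__=="__main__":
    pts=[]
    for n,box in(("side",(215,90,440,330)),("top",(245,110,380,270))):
        p=cv2.imread(f'pics/{n}0.png')[:,:,::-1].astype(int); d=np.load(n+'d.npy'); W=cloud(n,p,d)
        m=np.zeros(d.shape,bool); m[box[1]:box[3],box[0]:box[2]]=1
        h=cv2.cvtColor(p.astype(np.uint8),cv2.COLOR_RGB2HSV)
        m&=(h[...,0]>8)&(h[...,0]<18)&(h[...,1]>80)&(h[...,2]>120)&(W[...,2]>0.05)&(d>0)
        Q=W[m]; best=None; rng=np.random.default_rng(0)
        for _ in range(400):
            a,b,c=Q[rng.choice(len(Q),3)]; nn=np.cross(b-a,c-a); nn/=np.linalg.norm(nn)+1e-9
            k=abs((Q-a)@nn)<.005
            if best is None or k.sum()>best.sum(): best=k
        I=Q[best]; c0=I.mean(0); nn=np.linalg.svd(I-c0,full_matrices=False)[2][2]; nn*=np.sign(nn[2])
        print(n,len(Q),best.sum(),c0,nn,np.degrees(np.arccos(nn[2])),np.degrees(np.arctan2(-nn[1],-nn[0]))); pts.append(I)
        # bracket boss: 
        u,v=(286,195) if n=="side" else (284,180)
        b=np.median(W[v-2:v+3,u-2:u+3].reshape(-1,3),0); print(' boss',b,'dist',(b-c0)@nn)
        # tyre points: black above plane
        m2=(h[...,2]<70)&(d>0); m2[:box[1]]=0;m2[box[3]:]=0;m2[:,:box[0]]=0;m2[:,box[2]:]=0
        T=W[m2]; dd=(T-c0)@nn; T=T[(dd>.045)&(dd<.065)]
        up=np.array([0,0,1])-nn*nn[2]; up/=np.linalg.norm(up); left=np.cross(nn,up)
        xy=np.c_[(T-c0)@left,(T-c0)@up]; (cx,cy),r=cv2.minEnclosingCircle(xy.astype(np.float32))
        A=np.c_[2*xy,np.ones(len(xy))]; s=np.linalg.lstsq(A,(xy**2).sum(1),rcond=None)[0]
        hub=c0+left*s[0]+up*s[1]+nn*.04; print(' hub enclosing',c0+left*cx+up*cy+nn*.04,r,'lsq',hub)
E
python3 fit.py
```

```text
side 16436 13690 [0.5129 0.0254 0.1793] [0.1479 0.6261 0.7656] 40.04068896344376 -103.28719928939185
 boss [0.5819 0.1136 0.1878] dist 0.07198480828575904
 hub enclosing [0.5753 0.094  0.1634] 0.1445741355419159 lsq [0.5751 0.0942 0.1632]
top 8981 7774 [ 0.5514 -0.0094  0.2015] [0.148  0.6235 0.7677] 39.85590111011683 -103.34968420755912
 boss [0.5829 0.113  0.1902] dist 0.07230101232953905
 hub enclosing [0.5785 0.0924 0.1657] 0.1466483324766159 lsq [0.5786 0.0908 0.167 ]
```

```bash
cat >> h.py <<'E'
HUB=np.array([.577,.0938,.1625]); a=np.radians(-103.3); t=np.radians(40)
LV=np.array([np.cos(a),np.sin(a),0]); N=np.cos(t)*np.array([0,0,1])-np.sin(t)*LV
UP=np.cos(t)*LV+np.sin(t)*np.array([0,0,1]); LEFT=np.cross(N,UP)
def rect(n,p,off=0,s=1.25):  # frontal view, mid-plane, s px/mm, 400x400
    c=calibration(n);K=c["intrinsics"];T=np.linalg.inv(c["world_from_camera"])
    q=[];w=[]
    for x,y in((-.15,-.15),(.15,-.15),(.15,.15),(-.15,.15)):
        P=T[:3,:3]@(HUB+x*LEFT+y*UP+off*N)+T[:3,3]; P=K@P; q.append(P[:2]/P[2]); w.append((200-x*1000*s,200-y*1000*s))
    return cv2.warpPerspective(p,cv2.getPerspectiveTransform(np.float32(q),np.float32(w)),(400,400))
def xy2(P): P=np.asarray(P)-HUB; return np.array([P@LEFT,P@UP,P@N])*1000
E
python3 - <<'E'
from h import *
o=[rect(n,cv2.imread(f'pics/{n}0.png')) for n in("side","top")]
cv2.imwrite('pics/rect0.png',np.hstack(o))
R=np.c_[np.cross(LEFT,-N),LEFT,-N]; print(R,LEFT,UP,N)
E
```

```text
[[ 1.76228323e-01  9.73178873e-01 -1.47873121e-01]
 [ 7.45498268e-01 -2.30049737e-01 -6.25547321e-01]
 [-6.42787610e-01 -1.38777878e-17 -7.66044443e-01]] [ 9.73178873e-01 -2.30049737e-01 -1.38777878e-17] [-0.17622832 -0.74549827  0.64278761] [0.14787312 0.62554732 0.76604444]
```

View pics/rect0.png

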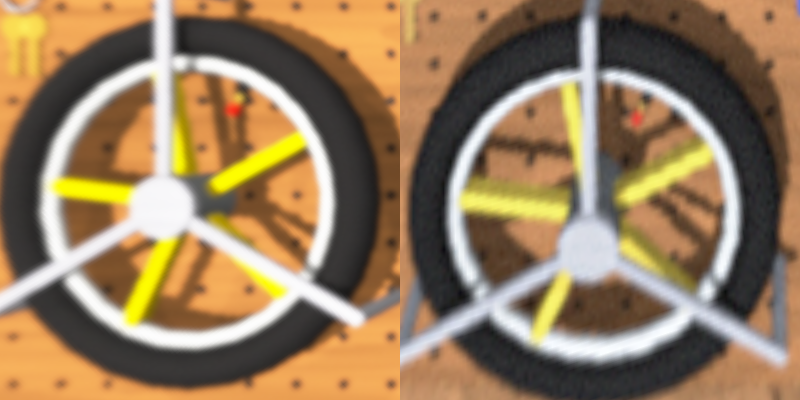

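The red cap appears at (234,110) in the side view and (638,118) in the top view, about 25° clockwise of uphill. That puts the wheel at about +155°, and the spokes (155, 227, 299, 11, 83°) agree with it.

The plan is to push clockwise in the left sector, between the 12 and 8 o'clock arms:
- spoke 4 by 72°
- spoke 0 by 72°
- spoke 1 by about 11°

None of these gaps contains the valve.

```bash
cat >> h.py <<'E'
from scipy.spatial.transform import Rotation as Ro
def pose(r,ang,off,yaw=None):  # mm, deg ccw from uphill, mm in front of mid-plane; tool y radial at angle yaw
    g=np.radians(ang); w=np.radians(ang if yaw is None else yaw)
    P=HUB+(r*(np.sin(g)*LEFT+np.cos(g)*UP)+off*N)/1000
    y=np.sin(w)*LEFT+np.cos(w)*UP; return P,np.c_[np.cross(y,-N),y,-N]
def rows(L,s=None):
    s=s or observe(); P0=np.array(s["position"]);R0=np.array(s["eef_rot"])
    for P,R in L:
        print(*np.round(R0.T@(P-P0)*100,2),*np.round(Ro.from_matrix(R0.T@R).as_rotvec(),3))
def where():
    s=observe(); d=xy2(s["position"]); R=np.array(s["eef_rot"])
    print('t',round(s["time_s"],2),'r',round(np.hypot(d[0],d[1]),1),'ang',round(np.degrees(np.arctan2(d[0],d[1])),1),'off',round(d[2],1),
     'yaw',round(np.degrees(np.arctan2(R[:,1]@LEFT,R[:,1]@UP)),1),'tilt',round(np.degrees(np.arccos(-R[:,2]@N)),1),'F',np.round(s["wrist_force"],1),'q',np.round(s["q"],0))
E
python3 - <<'E'
from h import *
where()
s=observe();P,R=pose(72,101,100,95)
print(P); rows([(np.array(s["position"])+[0,0,.2],np.array(s["eef_rot"])),(P+[0,.05,.12],R),(P,R)])
E
```

```text
t 0.7 r 607.4 ang -118.3 off 319.8 yaw 179.4 tilt 40.0 F [-0.2 -0.3 -0.1] q [-82.  19.   2.  84.  -1.  77.  -3.]
[0.6629899  0.15033731 0.23027367]
0.0 -0.0 -20.0 0.0 0.0 0.0
-59.65 -29.79 -12.77 0.561 -0.518 1.411
-60.83 -34.65 -0.77 0.561 -0.518 1.411
```

Request:
step_arm(deltas="0 0 -5 0 0 0 1; 0 0 -10 0 0 0 1; 0 0 -15 0 0 0 1; 0 0 -20 0 0 0 1; -4 -2 -20 0.05 -0.05 0.13 1; -7.5 -4 -20 0.1 -0.09 0.25 1; -11 -6 -20 0.15 -0.14 0.37 1; -15 -7.5 -20 0.2 -0.18 0.5 1")

```text
time_s: 1.5
position: [0.282, 0.5221, 0.4234]
eef_rot: [[-0.728, 0.683, 0.063], [0.65, 0.716, -0.257], [-0.221, -0.146, -0.964]]
wrist_force: [0.5, 0.9, -1.3]
grip_width: 0.0308
```

Run:
```python
from h import *
where(); P,R=pose(72,101,100,95); rows([(P+[0,.05,.12],R),(P,R)]); print(observe()["position"])
```

```text
t 1.5 r 398.2 ang -104.5 off 424.2 yaw 146.2 tilt 27.1 F [ 0.5  0.9 -1.3] q [-79.  21.  11.  61.   5. 111. -19.]
-47.01 4.06 17.72 0.358 -0.335 0.909
-47.61 2.23 30.57 0.358 -0.335 0.909
[0.28204024 0.5221156  0.42337636]
```

Request:
step_arm(deltas="-4 0.3 0 0.04 -0.04 0.1 1; -8 0.6 1 0.08 -0.07 0.2 1; -12 1 2 0.11 -0.11 0.3 1; -16 1.3 4 0.15 -0.15 0.4 1; -20 1.6 6 0.19 -0.18 0.5 1; -25 2 8 0.22 -0.21 0.58 1; -30 2.5 10 0.27 -0.25 0.68 1; -34 2.9 12 0.31 -0.29 0.78 1")

```text
time_s: 2.3
position: [0.5566, 0.2936, 0.3779]
eef_rot: [[-0.031, 0.995, -0.097], [0.803, -0.033, -0.596], [-0.596, -0.097, -0.797]]
wrist_force: [0.4, 1.4, -0.7]
grip_width: 0.0007
```

Run:
```python
from h import *
where(); P,R=pose(72,101,100,95); rows([(P+[0,.05,.12],R),(P,R)]); print(observe()["position"])
```

```text
t 2.3 r 66.2 ang -96.0 off 287.0 yaw 102.3 tilt 3.8 F [ 0.4  1.4 -0.7] q [-59.  38.  30.  52.  12. 119. -27.]
-6.17 11.16 6.73 0.05 -0.044 0.129
-3.03 12.49 19.27 0.05 -0.044 0.129
[0.55658147 0.29361225 0.3779424 ]
```

Request:
step_arm(deltas="-2 2 1 0.01 -0.01 0.03 1; -3 4 2 0.02 -0.02 0.06 1; -4 6 4 0.03 -0.03 0.09 1; -5 8 5.5 0.04 -0.04 0.12 1; -5 10 7 0.05 -0.04 0.13 1; -4.5 11.5 9 0.05 -0.04 0.13 1; -4 12 11 0.05 -0.04 0.13 1; -4 12 13 0.05 -0.04 0.13 1")

```text
time_s: 3.1
position: [0.664, 0.1813, 0.2838]
eef_rot: [[0.089, 0.985, -0.148], [0.766, -0.163, -0.622], [-0.637, -0.058, -0.769]]
wrist_force: [-0.3, 0.5, -0.2]
grip_width: 0.0006
```

Run:
```python
from h import *
where(); P,R=pose(72,101,60,95); rows([(P,R),pose(72,101,-8,95)]); print(observe()["position"])
for n in("side","top"):
    p,d=snap(n,n+'1.png')
cv2.imwrite('pics/side1c.png',cv2.imread('pics/side1.png')[80:360,160:460])
```

```text
t 3.1 r 64.6 ang 92.2 off 160.5 yaw 95.2 tilt 0.2 F [-0.3  0.5 -0.2] q [-48.  45.  32.  53.  11. 109. -26.]
1.02 0.72 10.06 -0.001 -0.004 0.003
0.99 0.72 16.86 -0.001 -0.004 0.003
[0.66403808 0.18125288 0.28384863]
```

View pics/side1.png

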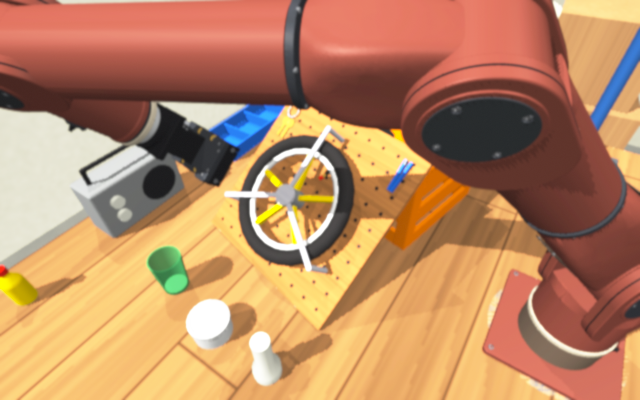

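Request:
step_arm(deltas="0.3 0.2 2 0 0 0 1; 0.6 0.4 4 0 0 0 1; 1 0.7 6 0 0 0 1; 1 0.7 8 0 0 0 1; 1 0.7 9 0 0 0 1; 1 0.7 10 0 0 0 1; 1 0.7 10 0 0 0 1; 1 0.7 10 0 0 0 1")

```text
time_s: 4.0
position: [0.6569, 0.1265, 0.2031]
eef_rot: [[0.09, 0.985, -0.147], [0.767, -0.162, -0.621], [-0.636, -0.057, -0.77]]
wrist_force: [0.6, 0.3, 0.8]
grip_width: 0.0006
```

Run:
```python
from h import *
where(); rows([pose(72,101,-9,95)])
p,d=snap("wrist",'w1.png'); snap("side","side2.png"); w=cv2.imread('pics/w1.png');s=rect("side",cv2.imread('pics/side2.png'))
cv2.imwrite('pics/c2.png',np.hstack([cv2.resize(w,(480,300)),cv2.resize(s,(300,300))]))
```

```text
t 4.0 r 71.3 ang 100.0 off 63.4 yaw 95.1 tilt 0.3 F [0.6 0.3 0.8] q [-48.  43.  32.  67.  12.  97. -28.]
0.09 0.05 7.24 0.001 -0.006 0.002
```

View pics/c2.png

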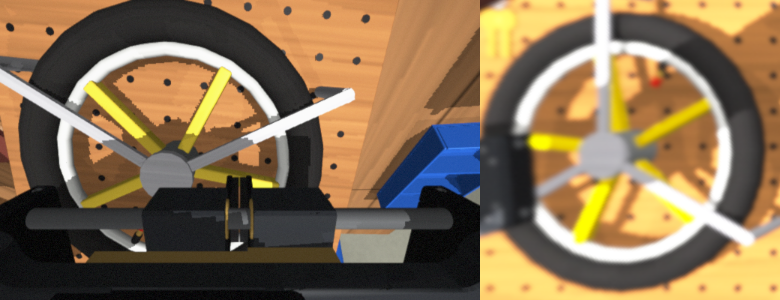

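The wrist view shows the shut fingers at about (238,190), between the spoke at (275,185) and the 8 o'clock arm ending at (350,95). The geometry agrees, so I'll insert.

Request:
step_arm(deltas="0.1 0 1 0 0 0 1; 0.1 0 2 0 0 0 1; 0.1 0 3 0 0 0 1; 0.1 0 4 0 0 0 1; 0.1 0 5 0 0 0 1; 0.1 0 6 0 0 0 1; 0.1 0 7 0 0 0 1; 0.1 0 7 0 0 0 1")

```text
time_s: 4.9
position: [0.6457, 0.0818, 0.1468]
eef_rot: [[0.089, 0.985, -0.149], [0.765, -0.164, -0.622], [-0.637, -0.059, -0.768]]
wrist_force: [-0.6, 0.1, -0.7]
grip_width: 0.0003
```

Run:
```python
from h import *
where(); rows([pose(72,a,-9,95-.85*(101-a)) for a in (98,95,92,89,86,83,80,77)])
```

```text
t 4.9 r 70.9 ang 100.8 off -9.4 yaw 95.1 tilt 0.2 F [-0.6  0.1 -0.7] q [-47.  42.  32.  75.  12.  89. -29.]
-0.33 0.14 -0.04 -0.002 -0.004 0.046
-0.71 0.15 -0.04 -0.002 -0.004 0.091
-1.09 0.13 -0.04 -0.002 -0.004 0.135
-1.46 0.1 -0.04 -0.002 -0.004 0.18
-1.84 0.05 -0.05 -0.002 -0.004 0.224
-2.21 -0.01 -0.05 -0.002 -0.004 0.269
-2.57 -0.1 -0.05 -0.002 -0.004 0.313
-2.93 -0.21 -0.05 -0.003 -0.003 0.358
```

Request:
step_arm(deltas="-0.3 0.1 0 0 0 0.04 1; -0.6 0.1 0 0 0 0.08 1; -0.9 0.1 0 0 0 0.12 1; -1.3 0.1 0 0 0 0.17 1; -1.7 0.05 0 0 0 0.22 1; -2.1 0 0 0 0 0.26 1; -2.5 -0.1 0 0 0 0.31 1; -2.9 -0.2 0 0 0 0.36 1")

```text
time_s: 5.7
position: [0.642, 0.0625, 0.1662]
eef_rot: [[0.432, 0.89, -0.146], [0.661, -0.422, -0.621], [-0.614, 0.171, -0.77]]
wrist_force: [1.1, 3.4, -1.5]
grip_width: 0.0005
```

Run:
```python
from h import *
where(); rows([pose(72,a,-9,95-.85*(101-a)) for a in (74,70,66,62,58,54,50,46)])
```

```text
t 5.7 r 71.8 ang 78.6 off -7.2 yaw 74.4 tilt 0.4 F [ 1.1  3.4 -1.5] q [-49.  41.  37.  77.  11.  89. -46.]
-0.57 0.03 0.18 -0.002 -0.006 0.042
-1.08 0.01 0.18 -0.002 -0.006 0.101
-1.58 -0.04 0.17 -0.002 -0.006 0.161
-2.07 -0.14 0.17 -0.002 -0.006 0.22
-2.56 -0.26 0.17 -0.002 -0.006 0.279
-3.03 -0.42 0.16 -0.003 -0.006 0.339
-3.5 -0.61 0.16 -0.003 -0.006 0.398
-3.95 -0.84 0.16 -0.003 -0.006 0.457
```

Request:
step_arm(deltas="-0.5 0 0.1 0 0 0.04 1; -1 0 0.15 0 0 0.1 1; -1.5 0 0.15 0 0 0.16 1; -2 -0.1 0.15 0 0 0.22 1; -2.5 -0.25 0.15 0 0 0.28 1; -3 -0.4 0.15 0 0 0.34 1; -3.5 -0.6 0.15 0 0 0.4 1; -3.9 -0.8 0.15 0 0 0.46 1")

```text
time_s: 6.5
position: [0.6182, 0.0389, 0.1881]
eef_rot: [[0.783, 0.605, -0.146], [0.404, -0.672, -0.621], [-0.474, 0.427, -0.77]]
wrist_force: [0.9, 1.4, -1.6]
grip_width: 0.0004
```

Run:
```python
from h import *
where(); rows([pose(72,a,-9,95-.85*(101-a)) for a in (43,40,37,34,31,29,27,26)])
snap("side","side3.png"); cv2.imwrite('pics/c3.png',rect("side",cv2.imread('pics/side3.png')))
```

```text
t 6.5 r 72.7 ang 46.5 off -8.6 yaw 48.0 tilt 0.4 F [ 0.9  1.4 -1.6] q [-54.  39.  44.  82.   9.  88. -69.]
-0.43 -0.1 0.03 -0.004 -0.006 0.041
-0.81 -0.14 0.03 -0.004 -0.006 0.085
-1.18 -0.2 0.03 -0.004 -0.006 0.13
-1.55 -0.28 0.03 -0.004 -0.005 0.174
-1.91 -0.38 0.03 -0.004 -0.005 0.219
-2.15 -0.46 0.03 -0.004 -0.005 0.248
-2.38 -0.55 0.02 -0.004 -0.005 0.278
-2.5 -0.59 0.02 -0.004 -0.005 0.293
```

View pics/c3.png

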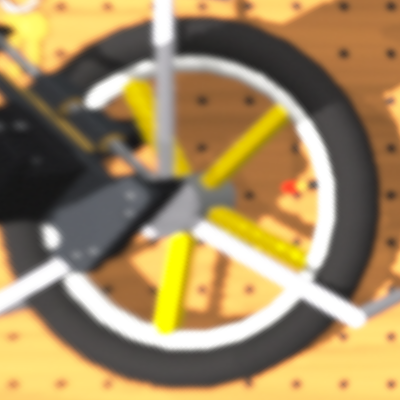

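The valve now sits near (290,187), so the wheel is at about 98°, and spoke 4 is at about 27°. I'll continue this push to about 81°.

Request:
step_arm(deltas="-0.4 -0.1 0 0 0 0.04 1; -0.8 -0.15 0 0 0 0.09 1; -1.2 -0.2 0 0 0 0.13 1; -1.6 -0.3 0 0 0 0.17 1; -1.9 -0.4 0 0 0 0.22 1; -2.2 -0.5 0 0 0 0.25 1; -2.4 -0.55 0 0 0 0.28 1; -2.4 -0.55 0 0 0 0.28 1")

```text
time_s: 7.35
position: [0.5955, 0.032, 0.1973]
eef_rot: [[0.919, 0.367, -0.147], [0.202, -0.757, -0.622], [-0.34, 0.541, -0.769]]
wrist_force: [0.2, 0.2, -0.4]
grip_width: 0.0003
```

Run:
```python
from h import *
where(); rows([pose(72,31,-9,33),pose(72,34,0,40),pose(72,36,30,45),pose(72,36,62,50),pose(72,101,62,95)])
```

```text
t 7.35 r 72.7 ang 26.3 off -9.3 yaw 32.1 tilt 0.3 F [ 0.2  0.2 -0.4] q [-58.  37.  49.  85.   9.  87. -84.]
0.6 -0.04 -0.03 -0.004 -0.002 -0.016
0.98 -0.04 -0.93 -0.004 -0.003 -0.138
1.23 -0.07 -3.93 -0.004 -0.003 -0.226
1.24 -0.08 -7.13 -0.004 -0.003 -0.313
7.47 -4.68 -7.09 -0.003 -0.004 -1.098
```

Request:
step_arm(deltas="0.6 0 0 0 0 0 1; 1 0 -1 0 0 0 1; 1.2 0 -3 0 0 -0.1 1; 1.2 0 -5 0 0 -0.2 1; 1.2 0 -7.1 0 0 -0.3 1; 2.5 -0.8 -7.1 0 0 -0.4 1; 4.5 -2 -7.1 0 0 -0.55 1; 6 -3.3 -7.1 0 0 -0.7 1")

```text
time_s: 8.15
position: [0.6501, 0.1139, 0.2132]
eef_rot: [[0.461, 0.875, -0.147], [0.645, -0.444, -0.622], [-0.609, 0.191, -0.769]]
wrist_force: [-0.7, 0.0, -0.3]
grip_width: 0.0003
```

```bash
cat > m.py <<'E'
from h import *
def meas(f=None):  # wheel angle from side view: red cap, at radius 77..81
    p,d=snap("side",f); r=rect("side",p); h=cv2.cvtColor(r,cv2.COLOR_RGB2HSV).astype(int)
    y,x=np.mgrid[0:400,0:400]; rr=np.hypot(x-193,y-201)/1.25
    m=((h[...,0]<8)|(h[...,0]>172))&(h[...,1]>150)&(h[...,2]>110)&(rr>62)&(rr<95)
    if m.sum()<5: print('no cap'); return
    u,v=x[m].mean(),y[m].mean(); print('cap',m.sum(),u,v,'wheel',(np.degrees(np.arctan2(193-u,201-v))-180)%360)
    return u,v
E
python3 - <<'E'
from m import *
where(); rows([pose(72,101,62,95),pose(72,101,-9,95)]); meas("side4.png")
E
```

```text
t 8.15 r 66.7 ang 86.0 off 62.3 yaw 72.6 tilt 0.3 F [-0.7  0.  -0.3] q [-50.  42.  37.  69.  10.  97. -48.]
1.88 -0.16 0.04 -0.001 -0.005 -0.392
1.85 -0.14 7.14 -0.001 -0.005 -0.392
cap 120 286.7916666666667 222.85833333333332 wheel 76.88126682490736
```

Request:
step_arm(deltas="0.6 0 0 0 0 -0.13 1; 1.2 -0.1 0 0 0 -0.26 1; 1.8 -0.1 0 0 0 -0.39 1; 1.8 -0.1 1.5 0 0 -0.39 1; 1.8 -0.1 3 0 0 -0.39 1; 1.8 -0.1 4.5 0 0 -0.39 1; 1.8 -0.1 6 0 0 -0.39 1; 1.8 -0.1 7.1 0 0 -0.39 1")

```text
time_s: 9.0
position: [0.646, 0.0802, 0.1471]
eef_rot: [[0.101, 0.984, -0.148], [0.764, -0.172, -0.622], [-0.637, -0.051, -0.769]]
wrist_force: [0.5, -1.1, -0.7]
grip_width: 0.0004
```

Run:
```python
from m import *
where(); rows([pose(72,a,-9,95-.85*(101-a)) for a in (97,93,90,87,83,79,75,71)])
```

```text
t 9.0 r 71.3 ang 99.6 off -10.1 yaw 94.5 tilt 0.3 F [ 0.5 -1.1 -0.7] q [-47.  42.  32.  75.  12.  89. -29.]
-0.32 0.1 -0.12 -0.001 -0.004 0.05
-0.82 0.1 -0.12 -0.001 -0.004 0.109
-1.2 0.08 -0.12 -0.001 -0.004 0.154
-1.57 0.04 -0.12 -0.001 -0.004 0.198
-2.07 -0.04 -0.12 -0.001 -0.004 0.258
-2.56 -0.16 -0.13 -0.001 -0.004 0.317
-3.04 -0.31 -0.13 -0.001 -0.004 0.376
-3.51 -0.49 -0.13 -0.002 -0.004 0.436
```

Request:
step_arm(deltas="-0.3 0.1 0 0 0 0.05 1; -0.7 0.1 0 0 0 0.1 1; -1.1 0.1 0 0 0 0.15 1; -1.5 0.05 0 0 0 0.2 1; -2 0 0 0 0 0.26 1; -2.5 -0.15 0 0 0 0.32 1; -3 -0.3 0 0 0 0.38 1; -3.5 -0.5 0 0 0 0.43 1")

```text
time_s: 9.8
position: [0.6377, 0.0561, 0.1696]
eef_rot: [[0.502, 0.852, -0.147], [0.624, -0.475, -0.621], [-0.599, 0.22, -0.77]]
wrist_force: [0.4, 2.3, -2.2]
grip_width: 0.0002
```

Run:
```python
from m import *
where(); meas(); rows([pose(72,a,-9,95-.85*(101-a)) for a in (69,65,61,57,53,49,46,43)])
```

```text
t 9.8 r 71.2 ang 72.0 off -9.1 yaw 69.8 tilt 0.4 F [ 0.4  2.3 -2.2] q [-50.  41.  38.  78.  10.  88. -50.]
no cap
-0.26 0.02 -0.0 -0.002 -0.005 0.031
-0.76 0.0 -0.01 -0.002 -0.005 0.09
-1.26 -0.06 -0.01 -0.003 -0.005 0.15
-1.76 -0.15 -0.01 -0.003 -0.005 0.209
-2.24 -0.28 -0.01 -0.003 -0.005 0.268
-2.72 -0.44 -0.02 -0.003 -0.005 0.328
-3.07 -0.58 -0.02 -0.003 -0.005 0.372
-3.41 -0.74 -0.02 -0.003 -0.005 0.417
```

Request:
step_arm(deltas="-0.3 0 0 0 0 0.03 1; -0.8 0 0 0 0 0.09 1; -1.3 -0.05 0 0 0 0.15 1; -1.8 -0.15 0 0 0 0.21 1; -2.2 -0.3 0 0 0 0.27 1; -2.7 -0.45 0 0 0 0.33 1; -3.1 -0.6 0 0 0 0.37 1; -3.4 -0.75 0 0 0 0.42 1")

```text
time_s: 10.65
position: [0.6146, 0.0378, 0.189]
eef_rot: [[0.806, 0.574, -0.146], [0.376, -0.687, -0.621], [-0.457, 0.446, -0.77]]
wrist_force: [2.0, 0.8, -0.6]
grip_width: 0.0005
```

Run:
```python
from m import *
where(); meas("side5.png"); rows([pose(72,a,-9,95-.85*(101-a)) for a in (41,38,35,33,31,29,28,27)])
```

```text
t 10.65 r 71.9 ang 43.5 off -9.2 yaw 45.7 tilt 0.3 F [ 2.   0.8 -0.6] q [-55.  38.  45.  82.   9.  87. -72.]
cap 31 230.8709677419355 295.7096774193548 wheel 21.794679890480325
-0.26 -0.01 -0.02 -0.004 -0.004 0.027
-0.64 -0.05 -0.02 -0.004 -0.004 0.072
-1.01 -0.11 -0.02 -0.004 -0.004 0.116
-1.26 -0.16 -0.02 -0.004 -0.004 0.146
-1.5 -0.22 -0.02 -0.004 -0.004 0.175
-1.74 -0.29 -0.02 -0.004 -0.004 0.205
-1.86 -0.33 -0.02 -0.004 -0.004 0.22
-1.98 -0.36 -0.02 -0.004 -0.003 0.235
```

The cap at (231,296) puts the wheel at 21.8°, trailing the finger by about 21.7°. I'll push slowly to a finger angle of about 25°, which should leave the wheel at about 3°, still clear of the 12 o'clock arm.

Request:
step_arm(deltas="-0.3 0 0 0 0 0.03 1; -0.6 -0.05 0 0 0 0.07 1; -0.9 -0.1 0 0 0 0.1 1; -1.2 -0.15 0 0 0 0.14 1; -1.5 -0.2 0 0 0 0.17 1; -1.7 -0.3 0 0 0 0.2 1; -1.9 -0.35 0 0 0 0.22 1; -1.9 -0.35 0 0 0 0.22 1")

```text
time_s: 11.5
position: [0.5967, 0.0326, 0.1963]
eef_rot: [[0.911, 0.385, -0.148], [0.217, -0.752, -0.622], [-0.351, 0.535, -0.769]]
wrist_force: [0.8, -0.3, 0.5]
grip_width: 0.0003
```

Run:
```python
from m import *
where(); meas("side6.png"); rows([pose(72,a,-9,95-.85*(101-a)) for a in (26,25,24,23)])
p=cv2.imread('pics/side6.png');q,d=snap("top",'top6.png')
cv2.imwrite('pics/c6.png',np.hstack([rect("side",p),rect("top",cv2.imread('pics/top6.png'))]))
```

```text
t 11.5 r 72.0 ang 27.5 off -9.5 yaw 33.2 tilt 0.3 F [ 0.8 -0.3  0.5] q [-58.  37.  49.  85.   8.  87. -83.]
cap 41 202.8048780487805 302.9024390243902 wheel 5.495982857603053
-0.19 -0.03 -0.06 -0.004 -0.002 0.035
-0.31 -0.04 -0.06 -0.004 -0.002 0.05
-0.44 -0.06 -0.06 -0.004 -0.001 0.065
-0.56 -0.08 -0.06 -0.004 -0.001 0.079
```

View pics/c6.png

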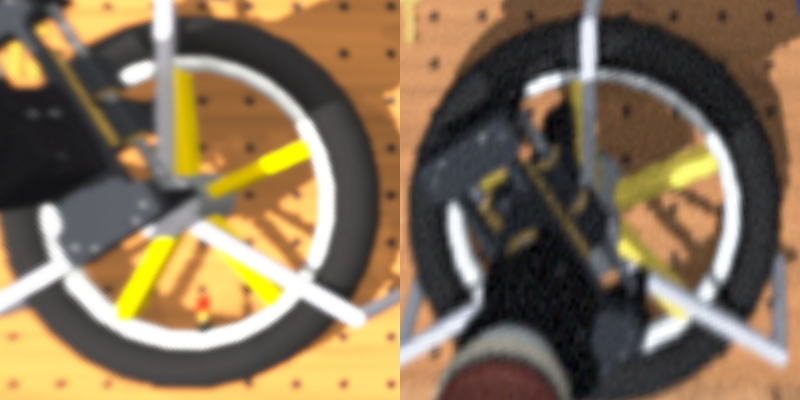

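The cap at (203,303) and the bisector of the lower spokes put the wheel at about 5.5–7°. I'll nudge it about 5° further.

Request:
step_arm(deltas="-0.1 0 0 0 0 0.01 1; -0.2 0 0 0 0 0.02 1; -0.3 -0.05 0 0 0 0.03 1; -0.4 -0.05 0 0 0 0.04 1; -0.5 -0.05 0 0 0 0.05 1; -0.6 -0.1 0 0 0 0.06 1; -0.6 -0.1 0 0 0 0.07 1; -0.6 -0.1 0 0 0 0.07 1")

```text
time_s: 12.4
position: [0.591, 0.0321, 0.1978]
eef_rot: [[0.936, 0.32, -0.148], [0.164, -0.766, -0.622], [-0.312, 0.558, -0.769]]
wrist_force: [0.8, -0.2, 0.0]
grip_width: 0.0006
```

Run:
```python
from m import *
where(); meas("side7.png")
cv2.imwrite('pics/c7.png',rect("side",cv2.imread('pics/side7.png')))
```

```text
t 12.4 r 71.8 ang 22.8 off -9.5 yaw 29.2 tilt 0.3 F [ 0.8 -0.2  0. ] q [-59.  37.  50.  86.   8.  87. -87.]
cap 45 193.66666666666666 304.1333333333333 wheel 0.3703618713656738
```

View pics/c7.png

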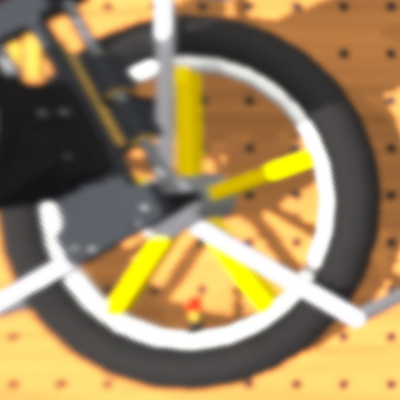

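The cap is at (194,304), directly below the centre, and the lower spokes are nearly symmetric, so the wheel is at about 0–2°. I'll back off and retract.

Request:
step_arm(deltas="0.3 0 0 0 0 0 1; 0.7 0 0 0 0 0 1; 1.1 0 -0.5 0 0 0 1; 1.2 0 -2 0 0 0 1; 1.2 0 -4.5 0 0 0 1; 1.2 0 -8 0 0 0 1; 1.2 0 -12 0 0 0 1; 1.2 0 -16 0 0 0 1")

```text
time_s: 13.25
position: [0.6261, 0.1348, 0.3183]
eef_rot: [[0.936, 0.321, -0.147], [0.165, -0.766, -0.622], [-0.313, 0.557, -0.769]]
wrist_force: [1.1, -1.0, -0.8]
grip_width: 0.0004
```

Run:
```python
from m import *
where(); meas("side8.png"); snap("wrist","w8.png")
cv2.imwrite('pics/c8.png',np.hstack([rect("side",cv2.imread('pics/side8.png')),cv2.resize(cv2.imread('pics/w8.png'),(400,250)).repeat(1,0) if 0 else cv2.copyMakeBorder(cv2.resize(cv2.imread('pics/w8.png'),(400,250)),0,150,0,0,cv2.BORDER_CONSTANT)]))
```

```text
t 13.25 r 72.0 ang 32.2 off 152.3 yaw 29.2 tilt 0.3 F [ 1.1 -1.  -0.8] q [-57.  41.  49.  63.   6. 106. -85.]
cap 48 193.70833333333334 304.2916666666667 wheel 0.3929056005237612
```

View pics/c8.png

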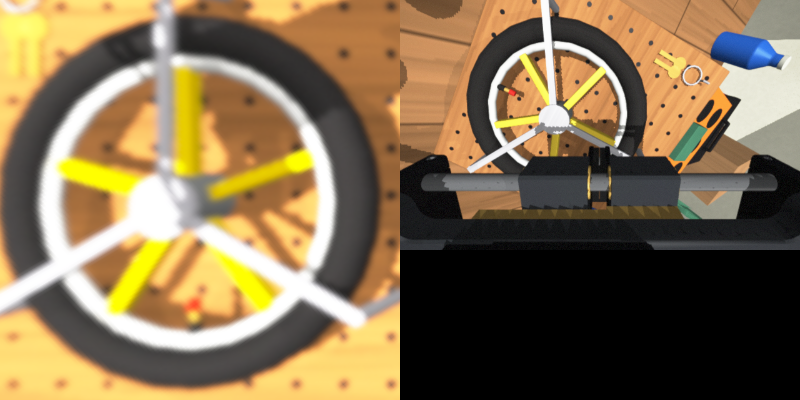

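The wheel stands with the valve at the bottom, cap at (194,304), unchanged after I retracted. The fingers are about 150 mm clear, so I'll hand in.

```bash
python3 -c "
from m import *
meas(); print(finish_job())"
```

```text
cap 47 193.6595744680851 304.2340425531915 wheel 0.36606450891713394
the job is handed in; nothing more can be done
None
```

I turned the wheel about 155° clockwise with the shut fingertips, so the red-capped valve now sits at the lowest point of the rim. I pushed spoke 4 first, then spoke 0, both in the left sector between the 12 and 8 o'clock arms. The job is handed in; no verdict was reported.

- **Final angle:** the cap position gives 0.4° off, and the tilt of the spokes gives about 2°. Both are well inside the 8° limit, which is about 14 mm. The two checks differ by about 1.5° because I judged the wheel's centre by eye in the rectified view.
- **At rest:** three readings, before retracting, after retracting and just before handing in, gave the same angle.
- **Clear of everything:** the fingers ended about 150 mm in front of the wheel's mid-plane. The wrist force was under 2 N, which looks like noise.
- **Forces:** wrist readings, taken only at the end of each move, peaked at about 4 N while pushing. I kept the fingers out of the gap that holds the valve.
- **Not checked:** I kept the arm away from the tin, tumbler, torch, spanner and green box but did not re-measure their positions afterwards.

The job took about 13.5 s of the 64 s allowed.

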